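# Seat a die holder in the rocking cup of a survey stand

### The job

Take the die holder with the wide cone (the one with the round flange) out of the rack and set its cone into the rocking cup of the survey stand, pressing it home until you feel the sprung cup sink a few millimetres under it, gently enough that the spring never bottoms out. Then check that it rocks free: rock it by its shank clearly away from you, then clearly towards you, and leave it let go, at rest, upright and seated in the cup. Leave the slim-coned, square-flanged die holder alone in its place in the rack.

Things in the scene. Friction and masses are not known exactly. Their poses are not given: they have to be found in the camera images.
- wide_cone_grip (a point): die holder with the wide cone, loose, 0.15-0.28 kg; hangs by its flange in a rack hole, lift 30 mm to clear. Upward: cone 26 mm high, dia. 20 at foot, 50 at top; ROUND flange dia. 59, 6 thick; round upright shank dia. 16, 40 long; plaster die dia. 16, 15 high. This point: on the axis, in the shank, 56 mm above the foot, 24 above the flange's top, 16 below the shank's end; z up
- slim_cone_grip (a point): the same point on the other die holder, which is alike but for a slimmer cone (dia. 16 mm at the foot, 26 at the top) and a SQUARE flange, 59 x 59 mm. It does not fit the cup and stays in the other hole of the rack
- rack: fixed wooden rack, 76 x 200 x 44 mm, long side along its y, origin under its centre on the bench. Two holes of dia. 54 mm, 55 mm to either side of the centre along y; each holder's flange lies on top of it, 44 mm above the bench
- stand: fixed survey stand, origin on the bench on its axis, z up, x away from the robot (within 0.45 rad). Grey foot dia. 116 mm; clamped post; fork (106 mm wide along y, 24 along x) holding an aluminium cup between two pins along y. The cup opens upward on the axis with the wide cone's taper, mouth dia. 47 mm inside. The mouth's height differs each time, 98 to 134 mm, and is not given: feel for it
- cradle (a joint): rocking angle of the cup about the stand's y axis: 0 upright, positive when the top leans to the stand's x (away from the robot), negative towards the robot, stops at 0.30 rad either way. A light spring rights it when let go; about 0.5 N at the shank rocks it by 0.2 rad. 0.12 rad (5 mm at the grip point) each way is a clear rock
- fork (a joint): sink of the sprung fork and cup: 0 at rest at the top, -0.012 m when the spring has bottomed. They start to sink at about 6 N of push from above, then 1 mm per newton, and bottom hard at 18 N; let go, they rise again. Pressed home means sunk by more than 2 mm (8 N); sinking past 11 mm counts as bottoming. A seated wide cone has its grip point about 34 mm above the cup's mouth, 40 mm above the rocking pins
Things that resemble listed ones, but are neither listed nor needed, are in the scene too. What is shaped like the part that bears wide_cone_grip but purple or turquoise is not meant.

How it is judged:
On the way, in this order (a step that is already met when the one before it is completed fails the run):
1. the wide cone is pressed into the cup until the sprung cup has sunk by more than 2 mm, upright and on the stand's axis (value of joint fork below -0.002 m and contact force between wide_cone and stand above 4 N and horizontal distance between wide_cone_grip and stand below 0.006 m and angle between wide_cone_grip's own z axis and vertical below 0.1 rad), for 0.2 s.
2. the seated holder is rocked away from the robot by more than 0.12 rad (value of joint cradle above 0.12 rad and angle between wide_cone_grip's own z axis and vertical above 0.08 rad and contact force between wide_cone and stand above 0.3 N).
3. then rocked towards the robot by more than 0.12 rad (value of joint cradle below -0.12 rad and angle between wide_cone_grip's own z axis and vertical above 0.08 rad and contact force between wide_cone and stand above 0.3 N).
At the end, for the whole second after the job is handed in: the wide-coned holder rests let go in the cup: its grip point within 6 mm of the stand's axis and 126 to 172 mm above the bench, upright within 0.1 rad, the cup within 0.05 rad of upright, all at rest; the slim-coned holder within 15 mm of its place in the rack (contact force between wide_cone and stand above 0.5 N and horizontal distance between wide_cone_grip and stand below 0.006 m and z of wide_cone_grip in the frame of stand between 0.126 and 0.172 m and angle between wide_cone_grip's own z axis and vertical below 0.1 rad and value of joint cradle between -0.05 and 0.05 rad and linear speed of wide_cone below 0.02 m/s and distance of slim_cone_grip from where it was at the start of the episode below 0.015 m and value of joint fork above -0.002 m); the robot touches nothing.
It fails at once if the spring under the cup is bottomed out (sunk by more than 11 mm) (value of joint fork below -0.011 m).
It fails at once if the robot itself pushes on the stand with more than 15 N (contact force between any of the fingers, the arm and stand above 15 N).
It fails at once if the slim-coned holder is disturbed by more than 15 mm (distance of slim_cone_grip from where it was at the start of the episode above 0.015 m).
It also fails if it takes over 54 s, if anything falls off the work surface, if the arm or the gripper's body presses on something with over 40 N, if the wrist force passes 120 N, or if a joint passes its speed limit or range.

### The arm

A 7-joint arm with a two-finger parallel gripper is mounted at the origin on a cart in front of the work surface, level with it; the furniture and walls round the work are solid. World frame = base frame: x ahead of the robot, y to its left, z up, the work surface at z = 0. Lengths are in m, angles in rad, forces in N, time in s.
With the tool pointing down it reaches from about 0.35 to 0.9 m from the base axis. Payload 19.9 kg.
Tool frame: the origin (TCP) lies at the very end of the fingers, on their centre line; the grasp point (between the pads) lies 19 mm behind it (robot.hold_point_z is the distance from the TCP to the grasp point, in m); z points along the fingers, x is the direction in which the jaws open and shut, and the axes are right-handed (so a half turn about z gives the same grasp; the last joint's range is limited). The gripper opens to 94 mm and grips with 3 to 60 N. Pads are 16 mm wide; open, the fingers measure 119 mm over their backs; the gripper's body (75 mm by 177 mm) begins 78 mm behind the grasp point.
Start: joints at [-1.288, 0.417, -0.01, 1.614, 0.005, 1.111, -0.053], TCP at [0.199, 0.592, 0.205] pointing down, gripper open.
Joint ranges: [-2.81, 2.81], [-0.39, 2.02], [-1.27, 1.25], [0.06, 2.57], [-1.19, 4.33], [0.19, 2], [-2.82, 2.82]. Speed limits (rad/s): [1.89, 1.89, 2.39, 2.39, 3.01, 3.01, 3.01].

### API

Orientations are given as a unit quaternion [w, x, y, z].
In Python, from bench import telemetry, optics, workorder, robot gives the robot as it stands.
- The arm moves only by the tool drive_tool, never from a script. Its argument "deltas" is a list of rows, each a list of 6 numbers: the shift along the tool's x, y, z in cm, then the turn, a rotation vector about the tool's x, y, z in rad. A call has 1 to 10 rows; each row is the pose to reach, as a shift and turn from the pose commanded when the call began, along the tool's axes at that moment; what a row does not reach only later rows make up. A row lasts 1/10 s, in which the tool goes at most 50 mm and 8.59 degrees, less where a joint would pass 70% of its speed; a pose out of reach is approached as far as the arm can. A call with a gripper value outside its range is refused whole. "fingers" is the closure in counts, from 0 (fully open) to 255 (shut), set as the call begins (left out, the last holds). The fingers move at their own pace and stop on an object; "force" is the grip in N (left out, the last holds). Time passes only in rows, so rows that repeat a pose let the fingers close. It gives the time, the measured TCP pose, the force and the opening at its end, in the units of the state.
- telemetry.get_state(): the state, without advancing time (a new reading comes with each control period).
- optics.read_camera(name): name is "side" or "top"; returns (picture, depth): 420x560x3 uint8, red, green, blue; 420x560 float32, m along the optical axis (not along the pixel's ray), 0 where there is no reading.
- optics.camera_info(name): a dict with "fov_y" (degrees; the focal length in pixels is half the picture's height over the tangent of half this angle, whatever the lens; pixels are square), "cx", "cy" (the principal point, pixels), "origin" and "rotation" of the camera in the world. Camera axes: x right, y up, looking along -z (the intrinsics and any distortion apply to the point x, -y, -z); pixel columns grow to the right and rows downward; lengths in m; the calibration is good to about 2 mm. A picture is of the moment at which its call begins. camera_info takes no time and is no camera call.
- workorder.sign_off(): hands the job in, once; it reports no verdict.
Trained networks look in the newest picture that a camera, given by its name, has taken for a name from the list of things; names that differ only in an ending like _2 or _b are one class to them, and where a whole thing is asked for, a point or a joint stands for the part that bears it (a point fixed in the world has none). Each returns a list of dicts, best first, with "score" (0 to 1); they miss things now and then, are a little off and sometimes report something else, mostly with a low value. They report only what shows in the picture. A call takes as long as a camera call. They do not tell look-alikes from the thing itself.
- optics.boxes_of(camera, target): "box" ([left, top, right, bottom] in pixels, round what is visible of it).
- optics.trace(camera, target): "region" (420x560 bool, what is visible of it) and "box" ([left, top, right, bottom] in pixels, round what is visible of it).
- optics.pinpoint(camera, target): "location" ([row, column] in pixels: a listed point, or the origin of a listed thing).
The state is a dict: "t": time; "qpos": joint angles; "joint_velocities": joint speeds; "joint_efforts": joint torques, N m; "eef_pos": TCP position; "eef_rot": TCP orientation; "ft_force": force on the tool from outside, world axes, zero at the start; "ft_torque": the same for the moment, N m; "grip_width": finger opening in m.
Only numpy, scipy, OpenCV 4.12 (cv2) and the standard library are available. Lean on these libraries where they do the work, as an engineer would, in place of code of your own. Each camera call takes 0.05 s, during which the arm holds its last target.

## Working session

There is one attempt and no reset: what is moved stays moved. The work goes in short steps, Python scripts to look and compute and a tool call to move; the robot and the scene stay as the last step left them, time stands still between calls to the robot, and variables do not carry over. Pictures are saved under pics/ and viewed, and the job is handed in when it is done.

Besides the shell and the picture viewer there is one more tool, called after "Emit:" by a JSON object that holds its "name" and its "arguments", one argument or row to a line. drive_tool: Moves the arm, as the interface text tells. Its arguments: {"type":"object","properties":{"deltas":{"type":"array"},"fingers":{"type":"number"},"force":{"type":"number"}},"required":["deltas"]}

```bash
ls; mkdir -p pics; python3 - <<'E'
from bench import telemetry, optics, workorder, robot
import cv2,numpy as np
s=telemetry.get_state(); print(s['t'],s['eef_pos'],s['eef_rot'],s['ft_force'],s['grip_width'],robot.hold_point_z)
for n in('side','top'):
    p,d=optics.read_camera(n); cv2.imwrite(f'pics/{n}0.png',p[:,:,::-1]); np.savez(f'{n}0.npz',p=p,d=d)
    print(n,optics.camera_info(n))
    for t in('wide_cone_grip','slim_cone_grip','rack','stand'):
        print(t,[(round(o['score'],2),np.round(o['location'],1)) for o in optics.pinpoint(n,t)])
E
```

```text
pics
0.0 [0.19935209 0.59196101 0.20482316] [ 3.87192910e-04  8.12142109e-01  5.83459360e-01 -4.68544633e-04] [-0.56284223 -0.91943944  0.8879958 ] 0.09407514262509821 0.0188
side {'fov_y': 52.9045390385819, 'cx': 284.01890867622717, 'cy': 206.45909803409737, 'origin': array([-0.08031334, -0.87334255,  0.78715849]), 'rotation': array([ 0.84883958,  0.42270135, -0.13664806, -0.28656979])}
wide_cone_grip [(0.92, array([235.8, 274.6])), (0.78, array([224.2, 336.3])), (0.75, array([250.8, 302.8])), (0.58, array([257.2, 362.2]))]
slim_cone_grip []
rack [(0.66, array([232. , 323.9]))]
stand []
top {'fov_y': 51.62566447320637, 'cx': 272.94291250402665, 'cy': 208.99382897778506, 'origin': array([ 0.264039  , -0.09598623,  1.26569371]), 'rotation': array([ 0.70775782,  0.06251441, -0.07095286, -0.7000975 ])}
wide_cone_grip [(0.9, array([240.2, 294.1])), (0.66, array([194.3, 331.5])), (0.64, array([202.8, 367.8])), (0.62, array([183.9, 392.9])), (0.54, array([238.7, 330.6]))]
slim_cone_grip [(0.91, array([188. , 291.6]))]
rack [(0.62, array([196.1, 308.6]))]
stand [(0.96, array([187.1, 177.1])), (0.4, array([199.2, 305.2]))]
```

View pics/side0.png

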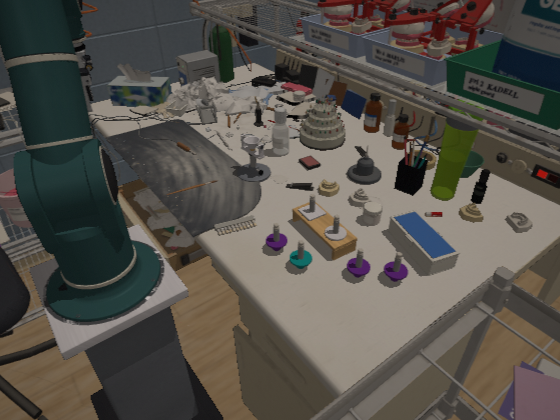

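View pics/top0.png

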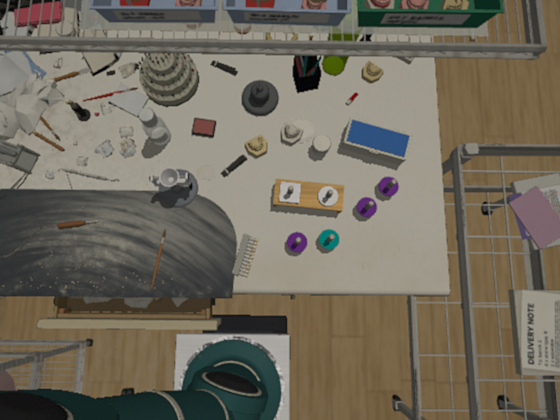

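```bash
cat > h.py <<'E'
import numpy as np,cv2
from scipy.spatial.transform import Rotation as R
from bench import telemetry, optics, workorder, robot
def cam(n):
    i=optics.camera_info(n); f=210/np.tan(np.radians(i['fov_y']/2)); q=i['rotation']
    return i,f,R.from_quat(q,scalar_first=True).as_matrix()
def ray(n,r,c):
    i,f,M=cam(n); d=np.stack([(np.asarray(c)-i['cx'])/f,-(np.asarray(r)-i['cy'])/f,-np.ones_like(np.asarray(r,float))],-1)
    return np.array(i['origin']),d@M.T
def onz(n,r,c,z):
    o,d=ray(n,r,c); return o+d*((z-o[2])/d[...,2])[...,None]
def cloud(n,dep):
    r,c=np.mgrid[:420,:560]; o,d=ray(n,r,c); return o+d*dep[...,None]
def proj(n,P):
    i,f,M=cam(n); p=(np.asarray(P)-i['origin'])@M
    return np.stack([i['cy']-f*p[...,1]/-p[...,2], i['cx']+f*p[...,0]/-p[...,2]],-1)
E
python3 - <<'E'
from h import *
T=np.load('top0.npz');S=np.load('side0.npz')
a=cv2.resize(T['p'][150:260,140:410,::-1],None,fx=2.9,fy=2.9,interpolation=cv2.INTER_CUBIC)
cv2.imwrite('pics/tc.png',a)
a=cv2.resize(S['p'][120:290,230:430,::-1],None,fx=3.5,fy=3.5,interpolation=cv2.INTER_CUBIC)
cv2.imwrite('pics/sc.png',a)
for n,D in(('top',T),('side',S)):
    C=cloud(n,D['d'])
    w=(C[...,0]>.2)&(C[...,0]<.8)&(abs(C[...,1])<.6)&(C[...,2]>.03)&(C[...,2]<.2)&(D['d']>0)
    print(n,np.median(C[...,2][(abs(C[...,2])<.02)&(D['d']>0)]))
    # rack top
    reg=[o for o in optics.trace(n,'rack')][:1]
    for o in reg:
        m=o['region']; m=m&(D['d']>0); P=C[m]; k=abs(P[:,2]-.044)<.006; print('rack',o['score'],o['box'],m.sum(),k.sum(),P[k].mean(0),P[k].min(0),P[k].max(0))
        rect=cv2.minAreaRect((P[k][:,:2]*1000).astype(np.float32)); print(rect)
    for t in ('stand','wide_cone_grip','slim_cone_grip'):
      for o in optics.trace(n,t):
        m=o['region']&(D['d']>0); P=C[m]; print(t,round(o['score'],2),np.round(o['box']),np.round(np.median(P,0),3),np.round(P.max(0),3),np.round(P.min(0),3))
E
```

```text
top 0.0018586745213409195
rack 0.58 [272.2, 180.5, 342.7, 212.2] 1154 1069 [ 0.54216879 -0.21457969  0.04442051] [ 0.49693044 -0.31215566  0.03815796] [ 0.5910921  -0.10925218  0.04988939]
((544.1778564453125, -210.2734375), (199.75991821289062, 78.1754150390625), 85.05243682861328)
stand 0.76 [148. 164. 199. 207.] [0.56  0.169 0.019] [0.624 0.249 0.14 ] [ 0.511  0.117 -0.003]
wide_cone_grip 0.81 [378. 176. 399. 194.] [ 0.571 -0.442  0.033] [ 0.612 -0.416  0.09 ] [ 0.547 -0.474 -0.003]
wide_cone_grip 0.78 [356. 197. 379. 222.] [ 0.509 -0.377  0.033] [ 0.543 -0.351  0.09 ] [ 0.483 -0.409  0.   ]
wide_cone_grip 0.77 [317. 186. 339. 207.] [ 0.536 -0.263  0.051] [ 0.571 -0.235  0.111] [ 0.51  -0.294  0.041]
wide_cone_grip 0.7 [321. 232. 338. 249.] [ 0.415 -0.267  0.033] [ 0.444 -0.242  0.092] [ 0.389 -0.297  0.026]
wide_cone_grip 0.67 [284. 232. 308. 253.] [ 0.405 -0.176  0.033] [ 0.434 -0.15   0.09 ] [ 0.379 -0.205  0.026]
slim_cone_grip 0.69 [280. 180. 301. 204.] [ 0.545 -0.155  0.051] [ 0.58  -0.126  0.108] [ 0.517 -0.187  0.041]
side -0.00034237040111761985
rack 0.82 [293.7, 210.6, 3
[... 297 characters left out ...]
0.324 0.134] [ 0.51   0.113 -0.005]
wide_cone_grip 0.98 [348. 248. 368. 279.] [ 0.507 -0.388  0.032] [ 0.571 -0.328  0.088] [ 0.483 -0.413 -0.004]
wide_cone_grip 0.9 [266. 224. 286. 253.] [ 0.404 -0.186  0.032] [ 0.456 -0.125  0.089] [ 0.38  -0.21  -0.003]
wide_cone_grip 0.84 [293. 243. 308. 268.] [ 0.412 -0.277  0.032] [ 0.442 -0.243  0.088] [ 0.388 -0.299  0.008]
wide_cone_grip 0.78 [382. 252. 410. 281.] [ 0.57  -0.453  0.032] [ 0.636 -0.423  0.089] [ 0.545 -0.478 -0.003]
wide_cone_grip 0.62 [324. 218. 347. 240.] [ 0.535 -0.273  0.05 ] [ 0.568 -0.242  0.106] [ 0.51  -0.297  0.041]
slim_cone_grip 0.57 [298. 193. 325. 221.] [ 0.545 -0.164  0.049] [ 0.635 -0.049  0.106] [ 0.518 -0.192 -0.004]
```

View pics/tc.png

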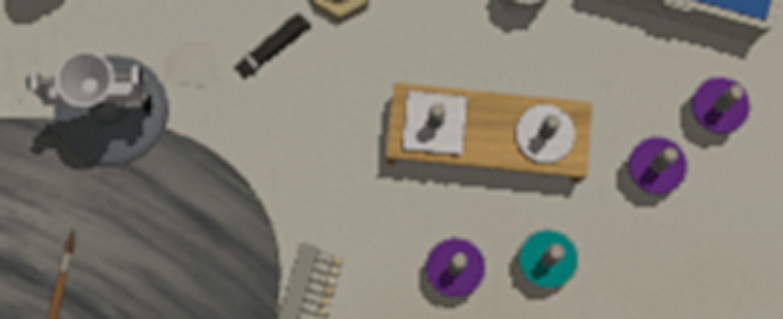

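View pics/sc.png

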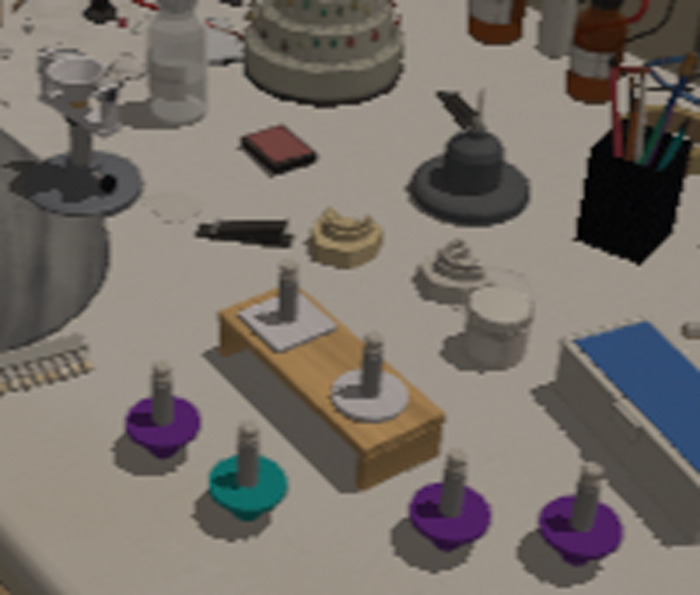

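```bash
python3 - <<'E'
from h import *
for n in('top','side'):
    D=np.load(n+'0.npz'); C=cloud(n,D['d']); ok=D['d']>0
    for nm,c in(('wide',(.538,-.267)),('slim',(.547,-.159))):
        near=np.hypot(C[...,0]-c[0],C[...,1]-c[1])<.05
        m=ok&near&(C[...,2]>.046)&(C[...,2]<.06)&(D['p'].min(-1)>110)&((D['p'].max(-1).astype(int)-D['p'].min(-1))<40)
        P=C[m]; print(n,nm,'flange',m.sum(),np.round((P.max(0)+P.min(0))/2,4),np.round(P.max(0)-P.min(0),4), cv2.minEnclosingCircle((P[:,:2]*1000).astype(np.float32)))
        m=ok&near&(C[...,2]>.07); P=C[m]; print('  shank',m.sum(),np.round(P.mean(0),4),np.round((P.max(0)+P.min(0))/2,4),'ztop',P[:,2].max())
        m=m&(C[...,2]>.1); P=C[m]; print('  top',m.sum(),np.round(P.mean(0),4))
    near=np.hypot(C[...,0]-.56,C[...,1]-.165)<.10
    for lo,hi in((.004,.02),(.09,.105),(.105,.115),(.115,.125),(.125,.135),(.135,.15)):
        m=ok&near&(C[...,2]>lo)&(C[...,2]<hi); P=C[m]
        if m.sum()>3: print(n,'stand',lo,m.sum(),np.round((P.max(0)+P.min(0))/2,4),np.round(P.max(0)-P.min(0),4),cv2.minAreaRect((P[:,:2]*1000).astype(np.float32)), cv2.minEnclosingCircle((P[:,:2]*1000).astype(np.float32)))
    r=cv2.resize(D['p'][150:215,140:210,::-1] if n=='top' else D['p'][125:190,230:300,::-1],None,fx=9,fy=9,interpolation=cv2.INTER_CUBIC)
    cv2.imwrite(f'pics/stand_{n}.png',r)
E
```

```text
top wide flange 244 [ 0.5442 -0.269   0.0524] [0.0683 0.062  0.0128] ((549.8467407226562, -267.3730773925781), 40.10444259643555)
  shank 40 [ 0.5368 -0.2637  0.0949] [ 0.5379 -0.2642  0.0911] ztop 0.11074327256419614
  top 21 [ 0.5387 -0.2653  0.104 ]
top slim flange 329 [ 0.5516 -0.1566  0.052 ] [0.0692 0.0606 0.0117] ((551.7923583984375, -156.9866180419922), 41.61630630493164)
  shank 39 [ 0.546  -0.1547  0.0961] [ 0.5478 -0.1547  0.0895] ztop 0.10844662271872885
  top 21 [ 0.5482 -0.1551  0.1054]
top stand 0.004 1737 [0.5594 0.1668 0.0119] [0.1987 0.1948 0.0158] ((556.096923828125, 165.16250610351562), (191.4751739501953, 196.02333068847656), 25.4005126953125) ((559.3738403320312, 165.1253204345703), 99.65727233886719)
top stand 0.09 68 [0.5655 0.173  0.0975] [0.0258 0.0981 0.0149] ((566.572998046875, 173.3168182373047), (23.121349334716797, 98.56040954589844), 3.6064155101776123) ((567.10595703125, 173.57089233398438), 49.752628326416016)
top stand 0.105 72 [0.5685 0.1728 0.1099] [0.0259 0.0979 0.0098] ((568.9337158203125, 172.91525268554688), (25.198671340942383, 98.01391601562
[... 1710 characters left out ...]
, 52.121707916259766)
side stand 0.105 37 [0.5647 0.1675 0.1099] [0.0265 0.098  0.0096] ((564.5931396484375, 167.47186279296875), (97.94001007080078, 26.373247146606445), 89.23194122314453) ((565.9252319335938, 167.72349548339844), 49.55165100097656)
side stand 0.115 83 [0.5681 0.1689 0.1201] [0.0441 0.101  0.0096] ((567.5115966796875, 169.4972381591797), (101.1670150756836, 41.62944412231445), 80.24847412109375) ((568.5938720703125, 168.97525024414062), 50.93883514404297)
side stand 0.125 111 [0.5679 0.17   0.13  ] [0.0527 0.1072 0.0098] ((567.2781982421875, 169.7607421875), (99.34789276123047, 53.61103820800781), 71.1576919555664) ((566.582763671875, 169.99801635742188), 53.70316696166992)
```

View pics/stand_top.png

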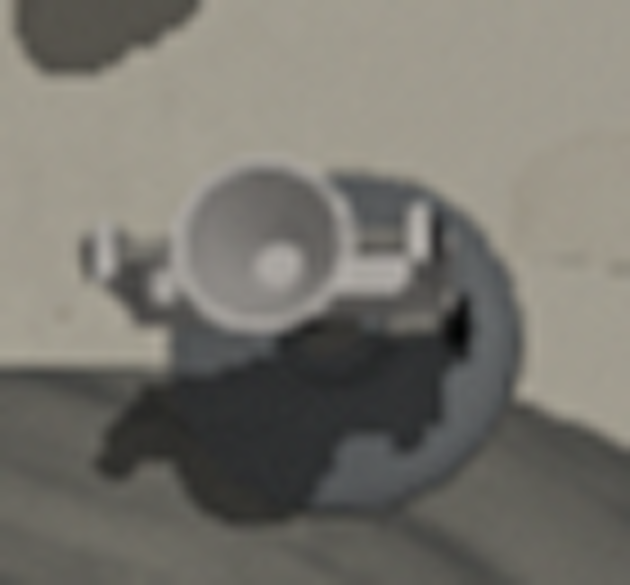

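View pics/stand_side.png

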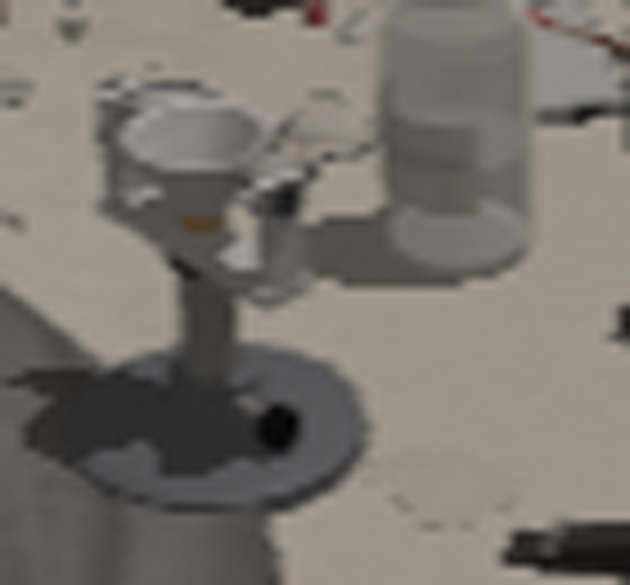

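```bash
python3 - <<'E'
from h import *
f=lambda X,Y,c0,r0:((Y+.5)/9-.5+r0,(X+.5)/9-.5+c0)
r,c=f(263,247,140,150); print('ring top',onz('top',r,c,.132))
for X,Y in((100,250),(420,230)): print('arm',onz('top',*f(X,Y,140,150),.13))
print('ring side',onz('side',*f(190,134,230,125),.132))
print('arms side',onz('side',*f(120,140,230,125),.125))
# rim edge ellipse widths
for X,Y in((173,247),(353,247),(263,157),(263,335)): print(onz('top',*f(X,Y,140,150),.132))
E
```

```text
ring top [0.56518202 0.172348   0.132     ]
arm [0.56414976 0.22135386 0.13      ]
arm [0.57158567 0.12621645 0.13      ]
ring side [0.5638108  0.17194718 0.132     ]
arms side [0.54810198 0.19504736 0.125     ]
[0.56483035 0.19913637 0.132     ]
[0.5655339  0.14554323 0.132     ]
[0.59304915 0.17387014 0.132     ]
[0.53817315 0.17087275 0.132     ]
```

```bash
cat >> h.py <<'E'
def delta(P,q=(0,1,0,0)):
    s=telemetry.get_state(); A=R.from_quat(s['eef_rot'],scalar_first=True); B=R.from_quat(q,scalar_first=True)
    return np.round(A.inv().apply(np.array(P)-s['eef_pos'])*100,2),np.round((A.inv()*B).as_rotvec(),4)
E
python3 -c "
from h import *
print(delta((.538,-.267,.18)))
print(telemetry.get_state()['t'])"
```

```text
(array([-70.63,  59.5 ,   2.55]), array([1.000e-04, 1.000e-04, 1.246e+00]))
0.9
```

Emit:
{"name": "drive_tool", "arguments": {
  "deltas": [
    [-3.5,3,0,0,0,0.12],
    [-7,6,0,0,0,0.25],
    [-10.5,9,0,0,0,0.37],
    [-14,12,0,0,0,0.5],
    [-17.5,15,0,0,0,0.62],
    [-21,18,0,0,0,0.75],
    [-24.5,21,0,0,0,0.87],
    [-28,24,0,0,0,1.0],
    [-31.5,27,0,0,0,1.12],
    [-35,29.5,0,0,0,1.246]
  ],
  "fingers": 0,
  "force": 40
}}

```text
t: 1.9
eef_pos: [0.3679, 0.1646, 0.2057]
eef_rot: [-0.0, 1.0, -0.003, 0.0]
ft_force: [1.5, 1.2, 0.7]
grip_width: 0.0938
```

```bash
python3 -c "
from h import *
print(delta((.538,-.267,.18)))
s=telemetry.get_state();print(s['t'],s['eef_pos'],s['qpos'])"
```

```text
(array([17.24, 43.07,  2.56]), array([-0.0006, -0.0006, -0.0053]))
1.9 [0.36791619 0.1646093  0.2057347 ] [-9.04449831e-01 -1.92537186e-03  4.10111843e-01  2.13739663e+00
  6.07826364e-04  1.00517003e+00 -4.99995872e-01]
```

Emit:
{"name": "drive_tool", "arguments": {
  "deltas": [
    [1.7,4.3,0,0,0,0],
    [3.4,8.6,0,0,0,0],
    [5.1,12.9,0,0,0,0],
    [6.8,17.2,0,0,0,0],
    [8.5,21.5,0,0,0,0],
    [10.2,25.8,0,0,0,0],
    [12,30.1,0.5,0,0,0],
    [13.8,34.4,1,0,0,0],
    [15.5,38.7,1.8,0,0,0],
    [17.2,43.0,2.6,0,0,0]
  ]
}}

```text
t: 2.9
eef_pos: [0.54, -0.2652, 0.1791]
eef_rot: [-0.0, 1.0, 0.0, 0.0]
ft_force: [0.4, 1.7, -0.5]
grip_width: 0.0941
```

Emit:
{"name": "drive_tool", "arguments": {
  "deltas": [
    [0,0,0,0,0,0],
    [0,0,0,0,0,0],
    [0,0,0,0,0,0]
  ]
}}

```text
t: 3.2
eef_pos: [0.5394, -0.2625, 0.1796]
eef_rot: [-0.0, 1.0, 0.0, 0.0]
ft_force: [0.5, -0.8, 0.5]
grip_width: 0.0939
```

```bash
python3 - <<'E'
from h import *
s=telemetry.get_state();print(s['t'],s['eef_pos'],s['eef_rot'],s['ft_force'])
for n in('top','side'):
    p,d=optics.read_camera(n); np.savez(n+'1.npz',p=p,d=d)
    v=p[:,:,::-1].copy()
    for dx in(-.0470,0,.0470):
        r,c=proj(n,s['eef_pos']+[dx,0,0]); print(n,r,c)
    if n=='side': a=cv2.resize(v[130:280,260:420],None,fx=4,fy=4,interpolation=cv2.INTER_CUBIC); x0,y0=260,130
    else: a=cv2.resize(v[130:280,240:400],None,fx=4,fy=4,interpolation=cv2.INTER_CUBIC); x0,y0=240,130
    for dx in(-.0470,0,.0470):
        r,c=proj(n,s['eef_pos']+[dx,0,0]); cv2.circle(a,(int((c-x0+.5)*4),int((r-y0+.5)*4)),2,(0,0,255),-1)
    cv2.imwrite(f'pics/{n}1.png',a)
E
```

```text
3.2 [ 0.53939495 -0.26246406  0.17964266] [-2.87714268e-04  9.99999852e-01  4.49502094e-04  1.02465342e-04] [ 0.51030931 -0.84180538  0.46409629]
top 201.8486662018117 333.35729879908587
top 184.01459488573627 333.05677413561057
top 166.45962117505417 332.76095258857185
side 197.78296844414328 323.25554729113804
side 190.972249260014 337.4776511395293
side 184.44411180388073 351.10966948115316
```

View pics/side1.png

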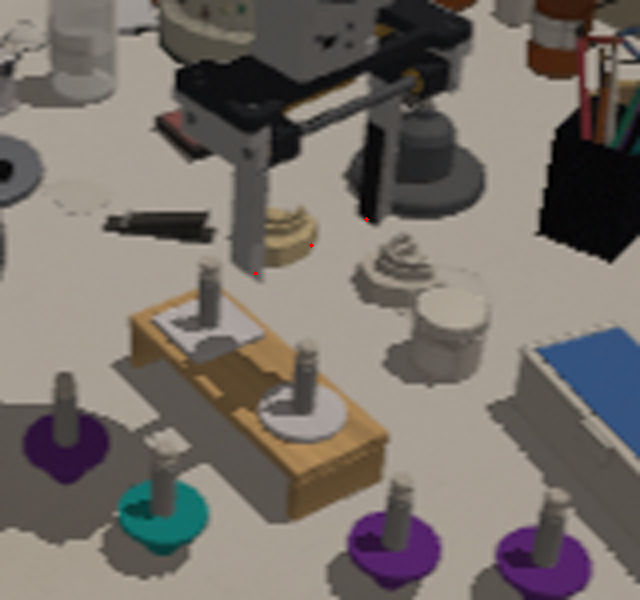

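View pics/top1.png

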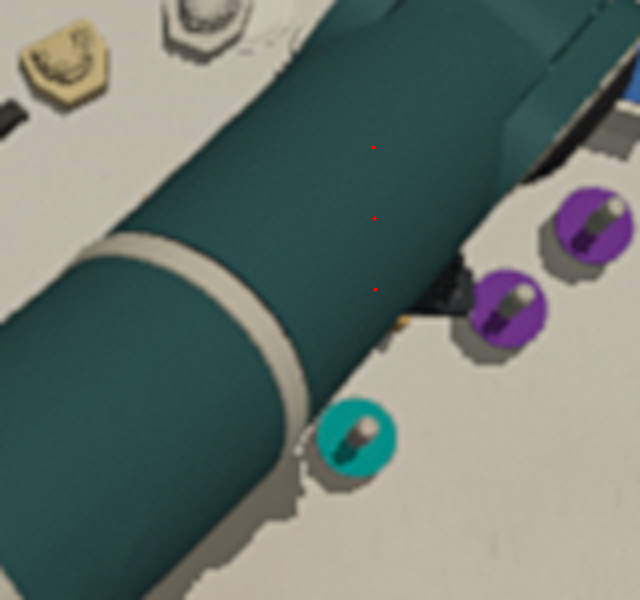

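```bash
python3 - <<'E'
from h import *
print(onz('side',215.7,336.,.105), onz('side',130+411/4-.5,260+304/4-.5,.05))
print(onz('side',130+278/4-.5,260+247/4-.5,.1796))
E
```

```text
[ 0.5367597  -0.26696407  0.105     ] [ 0.53733055 -0.26957774  0.05      ]
[ 0.48527249 -0.26321884  0.1796    ]
```

Emit:
{"name": "drive_tool", "arguments": {
  "deltas": [
    [-0.1,0.3,2.5,0,0,0],
    [-0.2,0.5,5,0,0,0],
    [-0.2,0.5,7,0,0,0],
    [-0.2,0.5,7,0,0,0],
    [-0.2,0.5,7,0,0,0]
  ]
}}

```text
t: 3.8
eef_pos: [0.5377, -0.268, 0.1104]
eef_rot: [0.0, 1.0, 0.0, 0.0]
ft_force: [0.2, 0.1, -0.4]
grip_width: 0.0938
```

```bash
python3 - <<'E'
from h import *
p,d=optics.read_camera('side'); s=telemetry.get_state(); print(s['t'],s['eef_pos'],s['ft_force'])
cv2.imwrite('pics/side2.png',cv2.resize(p[160:270,270:400,::-1],None,fx=6,fy=5.4,interpolation=cv2.INTER_CUBIC))
E
```

```text
3.85 [ 0.53797019 -0.26827303  0.1108294 ] [0.04945245 0.00509468 0.00556306]
```

View pics/side2.png

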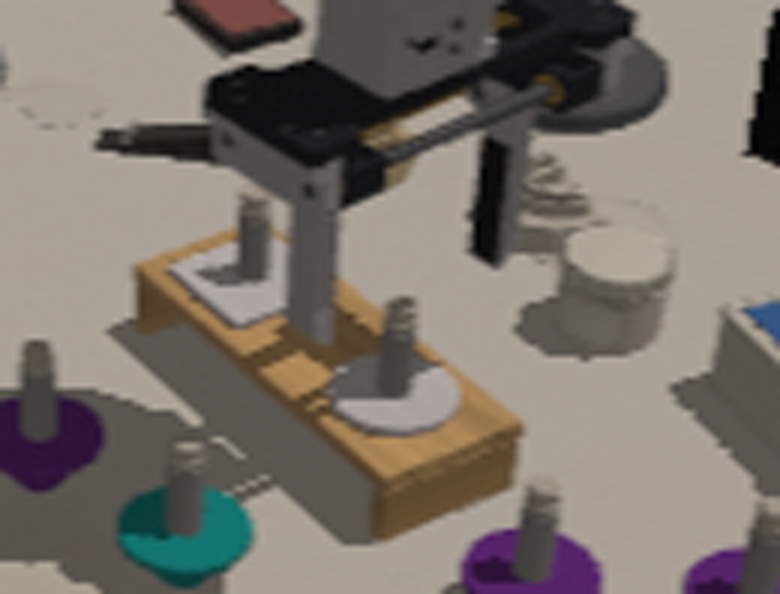

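The picture shows the open fingertips at about (312,335) and (490,260) in the crop. Their midpoint lies on the white round-flanged holder's die tip at (402,303), and the square-flanged holder at (252,200) stays clear.

Emit:
{"name": "drive_tool", "arguments": {
  "deltas": [
    [0,0,1.5,0,0,0],
    [0,0,3,0,0,0],
    [0,0,4.5,0,0,0],
    [0,0,5.4,0,0,0],
    [0,0,5.4,0,0,0],
    [0,0,5.4,0,0,0]
  ]
}}

```text
t: 4.45
eef_pos: [0.5372, -0.2688, 0.0554]
eef_rot: [0.0, 1.0, -0.0, -0.0]
ft_force: [-0.2, -0.8, -0.0]
grip_width: 0.0939
```

Emit:
{"name": "drive_tool", "arguments": {
  "deltas": [
    [0,0,0,0,0,0],
    [0,0,0,0,0,0],
    [0,0,0,0,0,0],
    [0,0,0,0,0,0],
    [0,0,0,0,0,0],
    [0,0,0,0,0,0],
    [0,0,0,0,0,0],
    [0,0,0,0,0,0]
  ],
  "fingers": 255,
  "force": 30
}}

```text
t: 5.25
eef_pos: [0.5373, -0.2685, 0.0555]
eef_rot: [0.0, 1.0, 0.0, 0.0]
ft_force: [-0.3, -0.1, 0.1]
grip_width: 0.0335
```

Emit:
{"name": "drive_tool", "arguments": {
  "deltas": [
    [0,0,0,0,0,0],
    [0,0,0,0,0,0],
    [0,0,0,0,0,0],
    [0,0,0,0,0,0],
    [0,0,0,0,0,0],
    [0,0,0,0,0,0]
  ]
}}

```text
t: 5.85
eef_pos: [0.5375, -0.2685, 0.0555]
eef_rot: [0.0, 1.0, 0.0, 0.0]
ft_force: [3.6, 0.7, -1.5]
grip_width: 0.0155
```

Emit:
{"name": "drive_tool", "arguments": {
  "deltas": [
    [0,0,-1,0,0,0],
    [0,0,-2.5,0,0,0],
    [0,0,-4,0,0,0],
    [0,0,-6,0,0,0],
    [0,0,-9,0,0,0],
    [0,0,-12,0,0,0],
    [0,0,-15,0,0,0],
    [0,0,-15,0,0,0],
    [0,0,-15,0,0,0]
  ]
}}

```text
t: 6.75
eef_pos: [0.5373, -0.2685, 0.2064]
eef_rot: [0.0, 1.0, 0.0, 0.001]
ft_force: [0.6, -0.6, -3.2]
grip_width: 0.0151
```

```bash
python3 - <<'E'
from h import *
p,d=optics.read_camera('side'); s=telemetry.get_state(); print(s['t'],s['eef_pos'],s['ft_force'],s['ft_torque'],s['grip_width'])
cv2.imwrite('pics/side3.png',cv2.resize(p[130:260,260:400,::-1],None,fx=5.5,fy=4.5,interpolation=cv2.INTER_CUBIC))
E
```

```text
6.8 [ 0.53699072 -0.26822251  0.2053815 ] [ 0.45385164  0.18300816 -2.15397638] [-0.07138309  0.06692577 -0.01881476] 0.015470988722012887
```

View pics/side3.png

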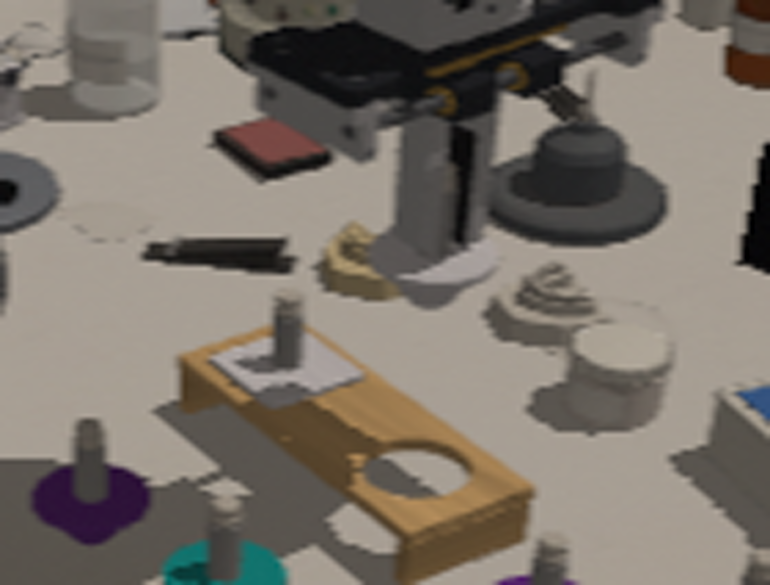

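Emit:
{"name": "drive_tool", "arguments": {
  "deltas": [
    [0.2,-2.5,0,0,0,0],
    [0.5,-6.5,0,0,0,0],
    [0.8,-11,0,0,0,0],
    [1.1,-15.5,0,0,0,0],
    [1.4,-20,0,0,0,0],
    [1.7,-24.5,0,0,0,0],
    [2.0,-29,0,0,0,0],
    [2.3,-33.5,0,0,0,0],
    [2.6,-38,0,0,0,0],
    [2.8,-41.5,0,0,0,0]
  ]
}}

```text
t: 7.8
eef_pos: [0.5644, 0.1494, 0.2043]
eef_rot: [0.0, 1.0, 0.001, -0.001]
ft_force: [1.1, -0.4, -2.5]
grip_width: 0.0152
```

Emit:
{"name": "drive_tool", "arguments": {
  "deltas": [
    [0,-1.3,0,0,0,0],
    [0,-2.5,0,0,0,0],
    [0,-2.5,0,0,0,0],
    [0,-2.5,0,0,0,0],
    [0,-2.5,0,0,0,0]
  ]
}}

```text
t: 8.3
eef_pos: [0.5655, 0.1698, 0.2055]
eef_rot: [0.0, 1.0, -0.001, 0.0]
ft_force: [0.3, 0.7, -3.0]
grip_width: 0.0154
```

```bash
python3 - <<'E'
from h import *
s=telemetry.get_state(); print(s['t'],s['eef_pos'],s['ft_force'],s['ft_torque'],s['grip_width'])
for n,(r0,c0) in(('side',(90,200)),('top',(120,110))):
    p,d=optics.read_camera(n); np.savez(n+'4.npz',p=p,d=d)
    cv2.imwrite(f'pics/{n}4.png',cv2.resize(p[r0:r0+110,c0:c0+130,::-1],None,fx=6,fy=5.4,interpolation=cv2.INTER_CUBIC))
E
```

```text
8.3 [0.56546593 0.16984627 0.20550665] [ 0.32988949  0.73603834 -2.99242123] [-0.07542551  0.06569273  0.01643987] 0.015360170777669152
```

View pics/side4.png

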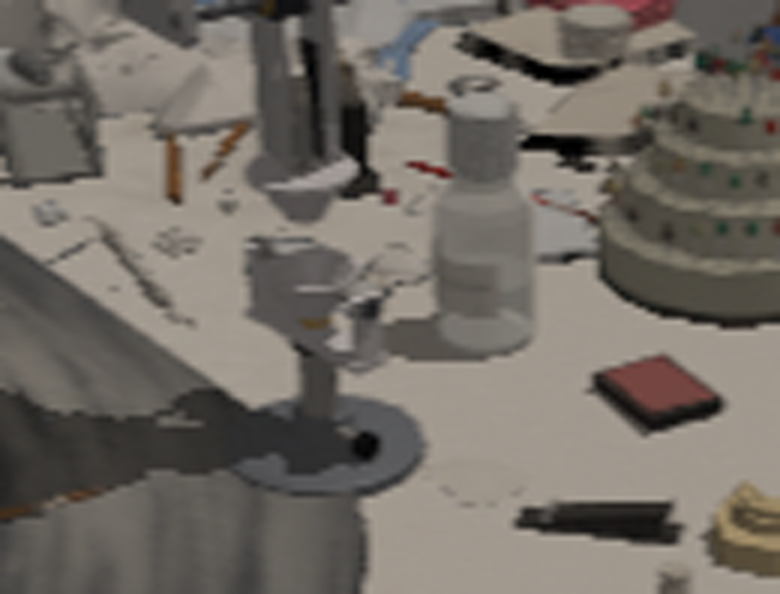

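View pics/top4.png

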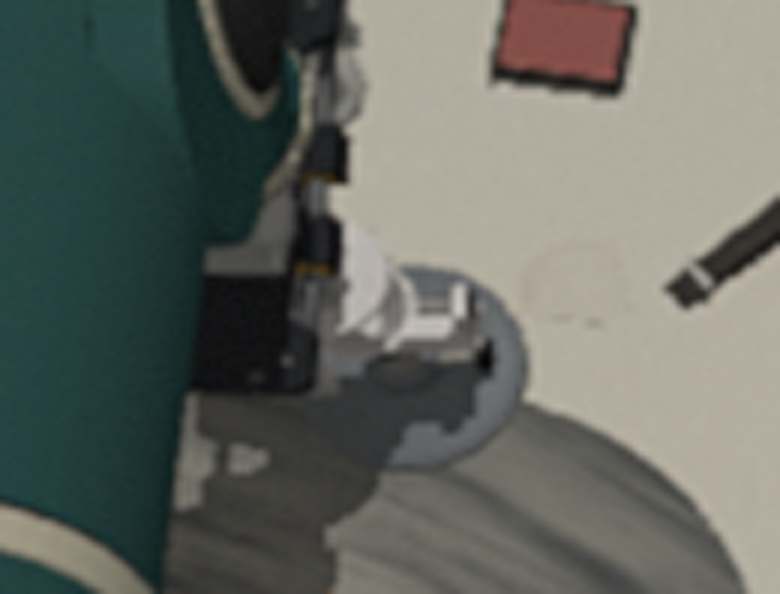

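```bash
python3 - <<'E'
from h import *
g=lambda X,Y:(90+(Y+.5)/5.4-.5,200+(X+.5)/6-.5)
s=telemetry.get_state(); E=s['eef_pos']
print('foot obs',g(303,218),'pred',proj('side',E+[0,0,.0185-.056]))
for dz in(.0185-.024,.0185-.030):
  a=np.linspace(0,2*np.pi,60); Q=proj('side',E+np.stack([.0295*np.cos(a),.0295*np.sin(a),0*a+dz],-1)); 
  print('flange pred cols',Q[:,1].min(),Q[:,1].max(),'rows',Q[:,0].min(),Q[:,0].max())
print('obs',g(245,150),g(357,195))
for zm in(.126,.130,.134):
  for xy in((.565,.172),(.567,.172)):
    Q=proj('side',np.stack([xy[0]+.025*np.cos(a),xy[1]+.025*np.sin(a),0*a+zm],-1)); print(zm,xy,Q.min(0),Q.max(0))
print('cup obs',g(248,240),g(362,290))
E
python3 - <<'E'
import cv2,numpy as np
p=np.load('side4.npz')['p']
cv2.imwrite('pics/s4b.png',cv2.resize(p[105:170,225:285,::-1],None,fx=10,fy=9,interpolation=cv2.INTER_CUBIC))
E
```

```text
foot obs (129.96296296296296, 250.08333333333334) pred [129.40469353 250.72067955]
flange pred cols 240.73813060855116 259.4998185511465 rows 116.12020251866751 124.4147332716606
flange pred cols 240.8757681824297 259.5861922157903 rows 117.84879835577695 126.18222199964993
obs (117.37037037037037, 240.41666666666666) (125.7037037037037, 259.0833333333333)
0.126 (0.565, 0.172) [137.33208754 243.37675122] [144.72781834 258.74593446]
0.126 (0.567, 0.172) [137.15464526 243.89516965] [144.53999337 259.25336591]
0.13 (0.565, 0.172) [136.24649396 243.29231792] [143.62352609 258.68868533]
0.13 (0.567, 0.172) [136.06948247 243.81170959] [143.4361391  259.19705113]
0.134 (0.565, 0.172) [135.15708053 243.20758589] [142.51527214 258.6312338 ]
0.134 (0.567, 0.172) [134.98049658 243.72795444] [142.32832749 259.14053739]
cup obs (134.03703703703704, 240.91666666666666) (143.2962962962963, 259.9166666666667)
```

View pics/s4b.png

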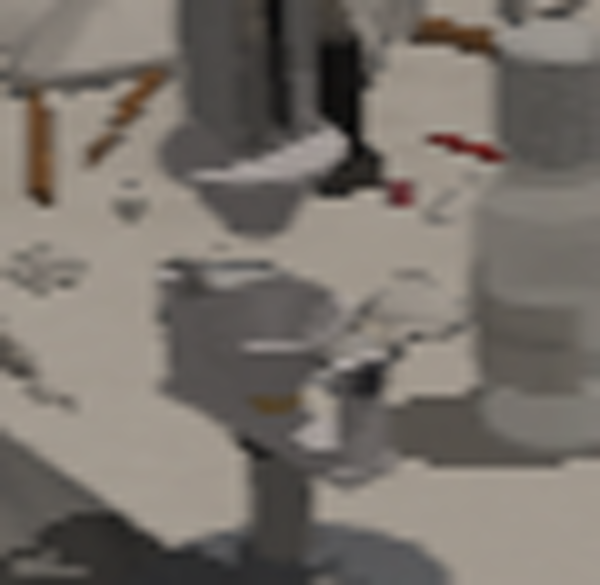

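Emit:
{"name": "drive_tool", "arguments": {
  "deltas": [
    [0,-0.1,1.5,0,0,0],
    [0,-0.2,3.0,0,0,0],
    [0.05,-0.2,4.0,0,0,0],
    [0.05,-0.2,4.6,0,0,0],
    [0.05,-0.2,4.6,0,0,0],
    [0.05,-0.2,4.6,0,0,0]
  ]
}}

```text
t: 9.0
eef_pos: [0.566, 0.1734, 0.1596]
eef_rot: [0.0, 1.0, -0.0, 0.0]
ft_force: [-0.6, 0.3, -2.9]
grip_width: 0.0153
```

```bash
python3 - <<'E'
from h import *
for _ in range(1):
    p,d=optics.read_camera('side')
s=telemetry.get_state(); print(s['t'],s['eef_pos'],s['ft_force'],s['ft_torque'])
cv2.imwrite('pics/s5.png',cv2.resize(p[105:170,225:285,::-1],None,fx=10,fy=9,interpolation=cv2.INTER_CUBIC))
E
```

```text
9.05 [0.56607979 0.1734571  0.15983787] [-0.03986253  0.50936873 -2.26261241] [-0.01879341 -0.0033235  -0.01411424]
```

View pics/s5.png

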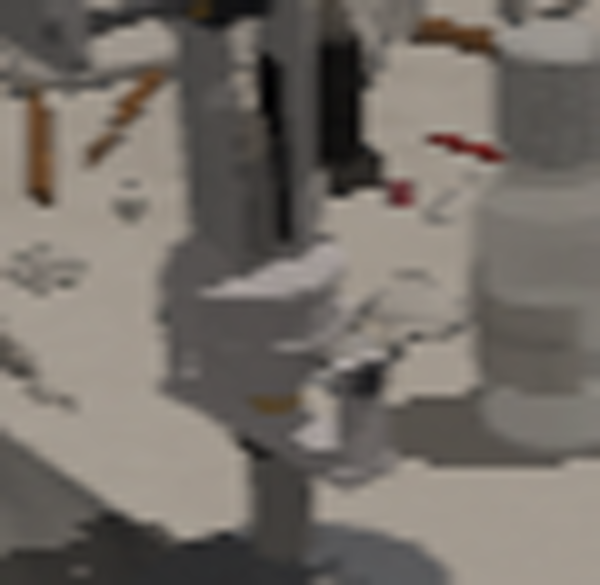

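Emit:
{"name": "drive_tool", "arguments": {
  "deltas": [
    [0,0.05,0.2,0,0,0],
    [0,0.1,0.4,0,0,0],
    [0,0.1,0.4,0,0,0],
    [0,0.1,0.4,0,0,0]
  ]
}}

```text
t: 9.45
eef_pos: [0.5658, 0.1725, 0.1555]
eef_rot: [0.0, 1.0, 0.0, 0.0]
ft_force: [0.1, 0.7, -2.3]
grip_width: 0.0153
```

Emit:
{"name": "drive_tool", "arguments": {
  "deltas": [
    [0,0,0.2,0,0,0],
    [0,0,0.4,0,0,0],
    [0,0,0.4,0,0,0],
    [0,0,0.4,0,0,0]
  ]
}}

```text
t: 9.85
eef_pos: [0.5661, 0.1724, 0.1516]
eef_rot: [0.0, 1.0, -0.0, 0.0]
ft_force: [2.1, 0.6, 0.1]
grip_width: 0.0154
```

Emit:
{"name": "drive_tool", "arguments": {
  "deltas": [
    [0,0,0.2,0,0,0],
    [0,0,0.2,0,0,0],
    [0,0,0.2,0,0,0]
  ]
}}

```text
t: 10.15
eef_pos: [0.5664, 0.1725, 0.1498]
eef_rot: [-0.0, 1.0, -0.0, 0.001]
ft_force: [5.1, -0.5, 5.1]
grip_width: 0.0155
```

Emit:
{"name": "drive_tool", "arguments": {
  "deltas": [
    [0.1,0,0,0,0,0],
    [0.2,0,0,0,0,0],
    [0.2,0,0,0,0,0],
    [0.2,0,0,0,0,0]
  ]
}}

```text
t: 10.55
eef_pos: [0.5676, 0.1723, 0.1493]
eef_rot: [0.0, 1.0, -0.0, -0.0]
ft_force: [1.2, -1.9, 2.8]
grip_width: 0.0157
```

```bash
python3 -c "
from h import *
s=telemetry.get_state();print(s['t'],s['eef_pos'],s['ft_force'],s['ft_torque'])"
```

```text
10.55 [0.5676455  0.17229548 0.14931993] [ 1.15061235 -1.94805583  2.82315716] [-0.45089293 -0.38304383  0.03479695]
```

Emit:
{"name": "drive_tool", "arguments": {
  "deltas": [
    [0.05,0.1,0.05,0,0,0],
    [0.05,0.1,0.1,0,0,0],
    [0.05,0.1,0.1,0,0,0],
    [0.05,0.1,0.1,0,0,0]
  ]
}}

```text
t: 10.95
eef_pos: [0.5682, 0.1715, 0.1484]
eef_rot: [0.0, 1.0, 0.0, -0.0]
ft_force: [1.3, -1.2, 4.4]
grip_width: 0.0156
```

Emit:
{"name": "drive_tool", "arguments": {
  "deltas": [
    [0,0,0.05,0,0,0],
    [0,0,0.1,0,0,0],
    [0,0,0.1,0,0,0]
  ]
}}

```text
t: 11.25
eef_pos: [0.5683, 0.1714, 0.1474]
eef_rot: [0.0, 1.0, -0.0, 0.0]
ft_force: [1.1, -1.5, 3.5]
grip_width: 0.0152
```

Emit:
{"name": "drive_tool", "arguments": {
  "deltas": [
    [0.03,0.05,0.1,0,0,0],
    [0.03,0.05,0.2,0,0,0],
    [0.03,0.05,0.2,0,0,0]
  ]
}}

```text
t: 11.55
eef_pos: [0.5687, 0.1711, 0.1454]
eef_rot: [-0.0, 1.0, 0.0, 0.0]
ft_force: [0.3, -0.3, 5.6]
grip_width: 0.0154
```

```bash
python3 -c "
from h import *
for i in range(3):
  p,d=optics.read_camera('side')
  s=telemetry.get_state();print(s['t'],s['eef_pos'],s['ft_force'],s['ft_torque'])
cv2.imwrite('pics/s6.png',cv2.resize(p[105:170,225:285,::-1],None,fx=10,fy=9,interpolation=cv2.INTER_CUBIC))
"
```

```text
11.6 [0.56866133 0.17109147 0.14543571] [ 0.5513289  -0.10106594  5.57832459] [ 0.00913667 -0.15691338  0.04507626]
11.65 [0.56867264 0.17111488 0.14549603] [ 0.02810369 -0.19756059  5.66536136] [ 0.0516465  -0.15490213  0.02299272]
11.7 [0.56868109 0.17112858 0.14550616] [1.48013582e+00 2.99424063e-03 5.51665659e+00] [-0.02282969 -0.14349873  0.00899603]
```

View pics/s6.png

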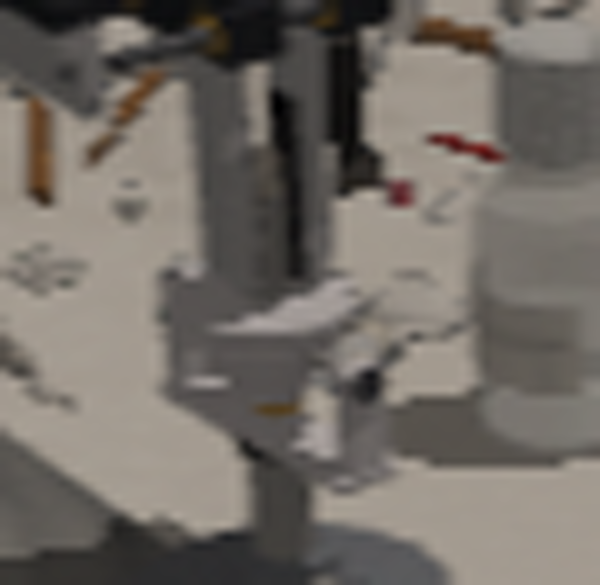

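Emit:
{"name": "drive_tool", "arguments": {
  "deltas": [
    [0.03,0.02,0.1,0,0,0],
    [0.03,0.02,0.2,0,0,0],
    [0.03,0.02,0.3,0,0,0],
    [0.03,0.02,0.3,0,0,0],
    [0.03,0.02,0.3,0,0,0],
    [0.03,0.02,0.3,0,0,0],
    [0.03,0.02,0.3,0,0,0]
  ]
}}

```text
t: 12.4
eef_pos: [0.5688, 0.171, 0.1426]
eef_rot: [-0.0, 1.0, 0.0, -0.0]
ft_force: [-1.1, 0.5, 7.3]
grip_width: 0.0152
```

```bash
python3 -c "
from h import *
for i in range(2):
  p,d=optics.read_camera('side')
  s=telemetry.get_state();print(s['t'],s['eef_pos'],s['eef_rot'],s['ft_force'],s['ft_torque'])
cv2.imwrite('pics/s7.png',cv2.resize(p[105:170,225:285,::-1],None,fx=10,fy=9,interpolation=cv2.INTER_CUBIC))
"
```

```text
12.45 [0.56886475 0.17103039 0.14260052] [-1.59381244e-04  9.99999980e-01  1.12705570e-04 -5.04311132e-05] [-0.84781259  0.51646638  6.81852799] [0.08258605 0.28977073 0.02106681]
12.5 [0.56886013 0.17102685 0.14261806] [-1.83885210e-04  9.99999978e-01  8.81925670e-05 -5.22009477e-05] [-1.0357907   0.02459239  7.94521262] [ 0.06044523  0.25466379 -0.00669155]
```

View pics/s7.png

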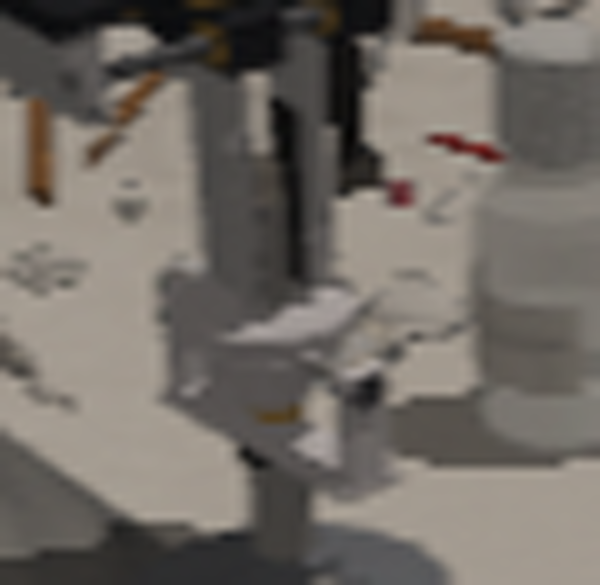

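Emit:
{"name": "drive_tool", "arguments": {
  "deltas": [
    [0.1,-0.01,-0.05,-0.003,-0.05,0],
    [0.21,-0.01,-0.1,-0.007,-0.1,0],
    [0.32,-0.02,-0.1,-0.01,-0.15,0],
    [0.43,-0.03,-0.07,-0.014,-0.2,0],
    [0.43,-0.03,-0.07,-0.014,-0.2,0],
    [0.43,-0.03,-0.07,-0.014,-0.2,0]
  ]
}}

```text
t: 13.1
eef_pos: [0.5732, 0.1712, 0.1429]
eef_rot: [0.007, 0.995, 0.0, -0.1]
ft_force: [-0.1, 1.1, 7.6]
grip_width: 0.0152
```

```bash
python3 -c "
from h import *
p,d=optics.read_camera('side')
s=telemetry.get_state();print(s['t'],s['eef_pos'],s['eef_rot'],s['ft_force'],s['ft_torque'],s['grip_width'])
cv2.imwrite('pics/s8.png',cv2.resize(p[105:170,225:285,::-1],None,fx=10,fy=9,interpolation=cv2.INTER_CUBIC))
"
```

```text
13.15 [0.57315654 0.17131144 0.14302495] [ 6.90267451e-03  9.94946928e-01  4.21454383e-05 -1.00164672e-01] [-0.43554604  1.2173612   6.63508419] [0.14683811 0.16052255 0.00590405] 0.0153461675192051
```

View pics/s8.png

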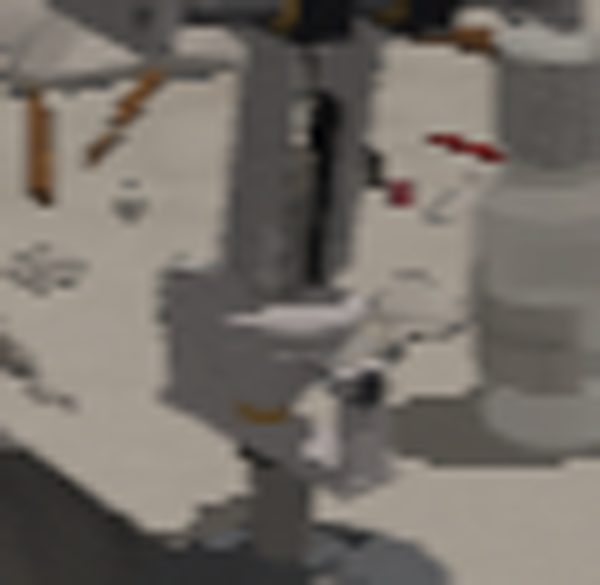

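```bash
cat >> h.py <<'E'
YAW=.07
def rockpose(th,P0=np.array([.5688,.1711,.1436]),L=.0215):
    ax=np.array([-np.sin(YAW),np.cos(YAW),0]); W=R.from_rotvec(th*ax)
    pin=P0-[0,0,L]; return pin+W.apply([0,0,L]), W*R.from_quat([0,1,0,0],scalar_first=True)
E
python3 -c "
from h import *
for a in(.1,0,-.1,-.2,-.22):
  P,Q=rockpose(a); print(a,*delta(P,Q.as_quat(scalar_first=True)))"
```

```text
0.1 [-0.23  0.01 -0.  ] [6.800e-03 1.009e-01 1.000e-04]
0 [-0.44  0.02  0.03] [1.380e-02 2.007e-01 1.000e-04]
-0.1 [-0.65  0.04  0.08] [2.080e-02 3.004e-01 1.000e-04]
-0.2 [-0.85  0.05  0.16] [2.780e-02 4.002e-01 1.000e-04]
-0.22 [-0.89  0.05  0.18] [2.920e-02 4.201e-01 1.000e-04]
```

Emit:
{"name": "drive_tool", "arguments": {
  "deltas": [
    [-0.11,0.01,0,0.003,0.05,0],
    [-0.22,0.01,0,0.007,0.1,0],
    [-0.33,0.02,0.01,0.01,0.15,0],
    [-0.44,0.02,0.03,0.014,0.2,0],
    [-0.55,0.03,0.05,0.017,0.25,0],
    [-0.65,0.04,0.08,0.021,0.3,0],
    [-0.75,0.05,0.12,0.024,0.35,0],
    [-0.85,0.05,0.16,0.028,0.4,0],
    [-0.85,0.05,0.16,0.028,0.4,0],
    [-0.85,0.05,0.16,0.028,0.4,0]
  ]
}}

```text
t: 14.15
eef_pos: [0.5645, 0.1708, 0.1436]
eef_rot: [-0.007, 0.995, 0.0, 0.1]
ft_force: [-0.4, 0.3, 7.2]
grip_width: 0.0155
```

```bash
python3 -c "
from h import *
p,d=optics.read_camera('side')
s=telemetry.get_state();print(s['t'],s['eef_pos'],s['eef_rot'],s['ft_force'],s['ft_torque'],s['grip_width'])
cv2.imwrite('pics/s9.png',cv2.resize(p[105:170,225:285,::-1],None,fx=10,fy=9,interpolation=cv2.INTER_CUBIC))
for a in(-.1,0):
  P,Q=rockpose(a); print(a,*delta(P,Q.as_quat(scalar_first=True)))"

```

```text
14.2 [0.5645117  0.17078847 0.14352495] [-7.19763476e-03  9.94962311e-01  1.21645094e-04  9.99908920e-02] [-0.90948759  0.13045809  6.74439322] [-0.0794955   0.17606965  0.03239643] 0.015536824149195032
-0.1 [ 0.21 -0.02  0.05] [-0.0074 -0.1006  0.0002]
0 [ 0.42 -0.03  0.08] [-1.440e-02 -2.003e-01  2.000e-04]
```

View pics/s9.png

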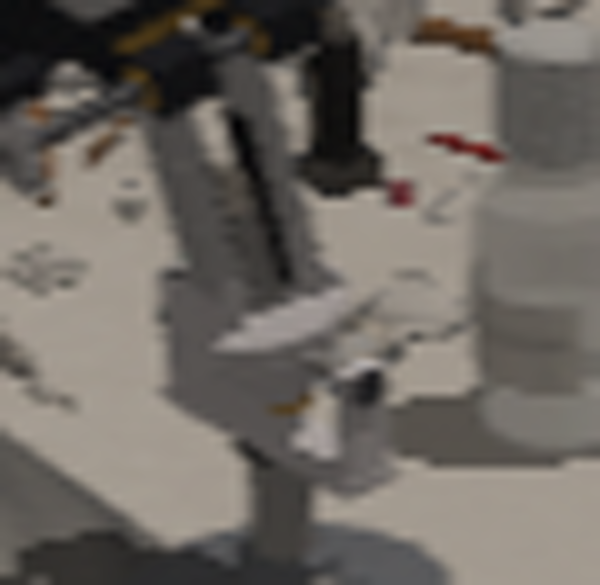

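Emit:
{"name": "drive_tool", "arguments": {
  "deltas": [
    [0.11,-0.01,0.03,-0.004,-0.05,0],
    [0.21,-0.02,0.05,-0.007,-0.1,0],
    [0.32,-0.02,0.07,-0.011,-0.15,0],
    [0.42,-0.03,0.08,-0.0144,-0.2,0],
    [0.42,-0.03,0.08,-0.0144,-0.2,0],
    [0.42,-0.03,0.08,-0.0144,-0.2,0]
  ]
}}

```text
t: 14.8
eef_pos: [0.5689, 0.171, 0.1432]
eef_rot: [0.0, 1.0, -0.0, -0.0]
ft_force: [-0.2, 1.0, 7.2]
grip_width: 0.0154
```

Emit:
{"name": "drive_tool", "arguments": {
  "deltas": [
    [0,0,-0.1,0,0,0],
    [0,0,-0.2,0,0,0],
    [0,0,-0.3,0,0,0],
    [0,0,-0.3,0,0,0],
    [0,0,-0.3,0,0,0]
  ]
}}

```text
t: 15.3
eef_pos: [0.5688, 0.171, 0.1463]
eef_rot: [0.0, 1.0, 0.0, -0.0]
ft_force: [0.1, 0.7, 4.9]
grip_width: 0.015
```

```bash
python3 -c "
from h import *
s=telemetry.get_state();print(s['t'],s['eef_pos'],s['eef_rot'],s['ft_force'],s['ft_torque'],s['grip_width'])
print(delta(s['eef_pos']))"

```

```text
15.3 [0.56876669 0.17102492 0.14625644] [ 1.77247213e-04  9.99999980e-01  7.33526064e-05 -5.57910447e-05] [0.12156251 0.65999871 4.90477156] [ 0.24014826 -0.0700618   0.01931232] 0.015006516833318807
(array([0., 0., 0.]), array([0.0004, 0.0001, 0.0001]))
```

Emit:
{"name": "drive_tool", "arguments": {
  "deltas": [
    [0,0,-0.08,0,0,0],
    [0,0,-0.15,0,0,0],
    [0,0,-0.15,0,0,0],
    [0,0,-0.15,0,0,0]
  ]
}}

```text
t: 15.7
eef_pos: [0.5686, 0.1708, 0.1476]
eef_rot: [0.0, 1.0, -0.0, -0.0]
ft_force: [0.6, 2.2, -0.4]
grip_width: 0.0155
```

Emit:
{"name": "drive_tool", "arguments": {
  "deltas": [
    [0,0,0,0,0,0],
    [0,0,0,0,0,0],
    [0,0,0,0,0,0],
    [0,0,0,0,0,0],
    [0,0,0,0,0,0],
    [0,0,0,0,0,0],
    [0,0,0,0,0,0],
    [0,0,0,0,0,0]
  ],
  "fingers": 110
}}

```text
t: 16.5
eef_pos: [0.5689, 0.1709, 0.1479]
eef_rot: [0.0, 1.0, -0.0, 0.0]
ft_force: [-1.2, 0.3, -0.3]
grip_width: 0.0536
```

```bash
python3 -c "
from h import *
p,d=optics.read_camera('side')
s=telemetry.get_state();print(s['t'],s['eef_pos'],s['ft_force'],s['grip_width'])
cv2.imwrite('pics/s10.png',cv2.resize(p[105:170,225:285,::-1],None,fx=10,fy=9,interpolation=cv2.INTER_CUBIC))"

```

```text
16.55 [0.56887289 0.17083621 0.14785968] [ 0.08882328  0.03978217 -0.15769286] 0.05354882843358561
```

View pics/s10.png

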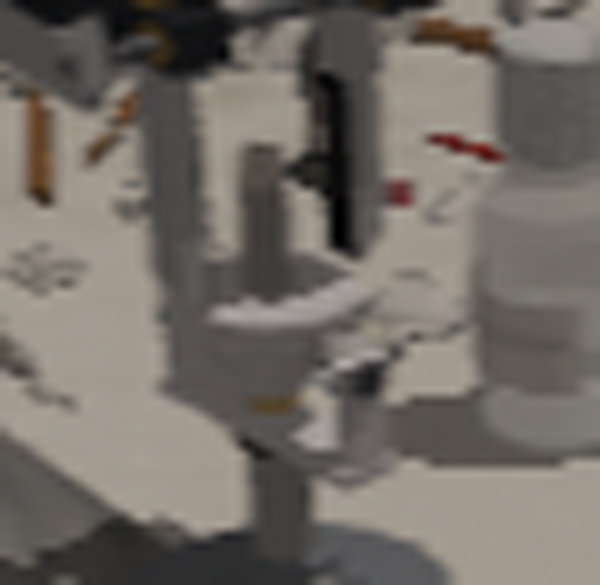

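Open and clear: the shank stands upright at (262,220) between the fingers. Next I lift away straight up and move aside.

Emit:
{"name": "drive_tool", "arguments": {
  "deltas": [
    [0,0,-1,0,0,0],
    [0,0,-3,0,0,0],
    [0,0,-6,0,0,0],
    [0,0,-10,0,0,0],
    [0,0,-13,0,0,0],
    [0,-4,-13,0,0,0],
    [0,-8,-13,0,0,0],
    [0,-12,-13,0,0,0],
    [0,-16,-13,0,0,0],
    [0,-20,-13,0,0,0]
  ]
}}

```text
t: 17.55
eef_pos: [0.5686, 0.3725, 0.2787]
eef_rot: [0.0, 1.0, -0.0, 0.0]
ft_force: [1.4, 0.0, 0.6]
grip_width: 0.0535
```

Emit:
{"name": "drive_tool", "arguments": {
  "deltas": [
    [0,-1,0,0,0,0],
    [0,-1,0,0,0,0],
    [0,-1,0,0,0,0],
    [0,-1,0,0,0,0],
    [0,-1,0,0,0,0]
  ]
}}

```text
t: 18.05
eef_pos: [0.5693, 0.3796, 0.2783]
eef_rot: [0.0, 1.0, -0.001, 0.0]
ft_force: [-0.0, 0.2, 0.3]
grip_width: 0.0532
```

```bash
python3 - <<'E'
from h import *
s=telemetry.get_state();print(s['t'],s['eef_pos'],s['ft_force'])
V=[]
for n,(r0,c0) in(('side',(105,225)),('top',(150,140))):
    p,d=optics.read_camera(n); C=cloud(n,d)
    V.append(cv2.resize(p[r0:r0+65,c0:c0+65,::-1],(390,390),interpolation=cv2.INTER_CUBIC))
    for lo,hi in((.15,.17),(.17,.19),(.19,.22)):
        m=(d>0)&(np.hypot(C[...,0]-.568,C[...,1]-.171)<.03)&(C[...,2]>lo)&(C[...,2]<hi); print(n,lo,m.sum(),C[m].mean(0) if m.any() else 0,C[m][:,2].max() if m.any() else 0)
    print([(round(o['score'],2),np.round(o['location'],1)) for o in optics.pinpoint(n,'slim_cone_grip')])
cv2.imwrite('pics/fin.png',np.hstack(V))
E
```

```text
18.05 [0.56927111 0.37959193 0.27826693] [-0.03854532  0.15445466  0.34246527]
side 0.15 28 [0.56633772 0.1671382  0.16016075] 0.16960319866985285
side 0.17 29 [0.56630009 0.16816413 0.17987706] 0.1898847465214928
side 0.19 11 [0.56778254 0.1690404  0.19367537] 0.19685720634369075
[(0.56, array([201.9, 309.9]))]
top 0.15 16 [0.56387246 0.17016733 0.16090289] 0.16993433972164262
top 0.17 21 [0.56467882 0.17139353 0.18149582] 0.1892644797391121
top 0.19 25 [0.56826885 0.1737007  0.19631393] 0.2008075534159639
[(0.56, array([184.5, 289.4]))]
```

View pics/fin.png

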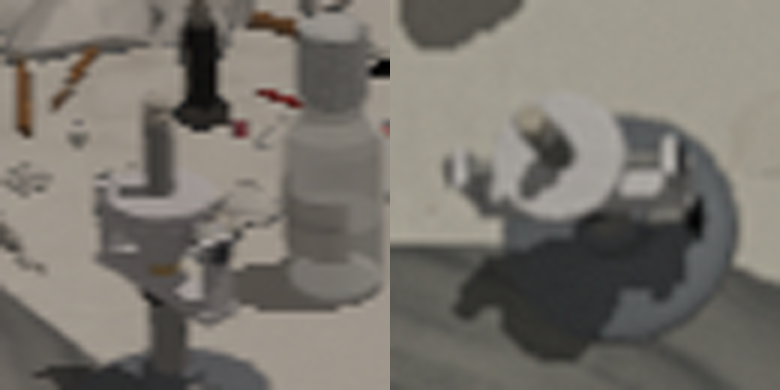

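```bash
python3 -c "
from h import *
print(workorder.sign_off())"
```

```text
the job is handed in; nothing more can be done
None
```

The wide-cone, round-flanged holder now stands let go and upright in the rocking cup, and I handed the job in at about 18 s on the clock, before any verdict. The slim, square-flanged holder was left in its rack hole and never touched.

- **Pressing home:** I felt my way down, correcting about 2–3 mm sideways from the contact forces. I pressed with about 10 N net for roughly 0.8 s. That should sink the spring about 4 mm, and the side picture showed about 3 mm, well short of bottoming. I could not read the fork joint directly, so the sink rests on the force and the picture.
- **Rocking:** I tilted the held shank 0.2 rad away and then 0.2 rad towards the robot about the pins. The tool pose and the pictures showed the cup following both ways. The forces stayed around 9 N net.
- **Last checks:**
  - The shank is upright and the die top is at about 198 mm, which puts the grip point at about 167 mm above the bench.
  - It is on the measured stand axis to within a few millimetres. The two cameras differed by about 4 mm in y.
  - The gripper is clear, with no residual force.
  - The network still finds the slim holder in the rack, though only with a score of 0.56. Its reported pixel position in the top view is 2–4 pixels off the first reading, which I take to be detection noise.

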